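Unfold a crank and raise the specimen cup

TASK

Two small crank-driven lift stages stand on the bench, both lowered and with their crank handles folded down; one carries a white specimen cup, the other a reagent bottle. Raise the specimen cup without touching it: first fold that stage's crank handle fully upright, then crank it clockwise (seen from above) until its platform stops at the top. Leave the handle standing upright and the cup standing on its platform, and leave the other stage alone.

Things in the scene. Friction and masses are not known exactly. Their poses are not given: they have to be found in the camera images.
- cup_handle (a joint): Folding crank handle of the specimen cup's stage: steel rod 12 mm thick with a black ball knob (26 mm) centred 76 mm from the hinge pin. 0 = folded, level above the crank arm, the ball 6 mm past the crank axis; 1.571 = upright (a stop), ball on top. Starts at 0 to 0.15; the stiff hinge (0.035 N m) holds it where it is left. The pin is level, square to the arm, and turns with it.
- cup_crank (a joint): Crank of that stage: steel arm 14 mm wide, top at z = 0.089, hinge pin 70 mm from the vertical axis. 0 = platform down (start, a stop); grows clockwise seen from above to 2.4 rad = platform fully up (a stop); 17 mm of lift per rad. Friction 0.06 N m, stays where left. At 0 the arm points to the right seen from the robot; it swings past the robot's side to the left.
- crank_axis (a point): Point on that stage's vertical crank axis, at the height of the handle's hinge pin (z = 0.108). Its x axis points away from the robot to the middle of the platform, 135 mm off. Below the crank is a white gearbox 76 mm square, z = 0.065 high (flange to 0.070). The stage is fixed to the bench; base plate 250 x 104 x 12 mm.
- handle_hinge (a point): Middle of the hinge pin at the outer end of that crank arm (z = 0.108), between two cheeks 25 mm wide overall and 18 mm long that end at z = 0.116.
- handle_ball (a point): Centre of the black ball knob, 26 mm in diameter, at the free end of that handle, 76 mm from the hinge pin. The place to hold: the ball swivels freely in every direction on the end of the rod, so the fingers that hold it need not turn with the handle or the crank.
- specimen_cup: White specimen cup with a white screw lid, 58 mm in diameter, 62 mm tall, standing loose on the middle of the platform (84 mm square, top at z = 0.060 when down, 0.100 when up). Origin at the centre of its underside, z axis up.
- bottle: Reagent bottle with a white cap, 44 x 49 x 88 mm, standing loose on the platform of the other stage, which is of the same make. Origin at the centre of its underside, z axis up. Leave it.
- bottle_handle (a joint): Folding crank handle of the other stage (bottle); 0 = folded. Leave it.
Not all that is in view belongs to the job. Leave any black or green look-alike of the specimen_cup alone.

How it is judged:
By the outcome, as a careful person would: the job done as asked, in the order asked, and still so for the second after the job is handed in, with the robot touching nothing.
It also fails if it takes over 42 s, if anything falls off the work surface, if the arm or the gripper's body presses on something with over 40 N, if the wrist force passes 120 N, or if a joint passes its speed limit or range.

ROBOT

A 6-joint arm with a two-finger parallel gripper is mounted at the origin on a cart in front of the work surface, level with it; the furniture and walls round the work are solid. World frame = base frame: x ahead of the robot, y to its left, z up, the work surface at z = 0. Lengths are in m, angles in rad, forces in N, time in s.
With the tool pointing down it reaches from about 0.375 to 0.975 m from the base axis. Payload 3.8 kg.
Tool frame: the origin (TCP) lies between the finger pads; the fingertips stand 22 mm ahead of it and the grasp point (between the pads) lies 3 mm ahead of it (bot.finger_overhang is the distance from the TCP to the fingertips, in m); x points along the fingers, y is the direction in which the jaws open and shut, and the axes are right-handed (so a half turn about x gives the same grasp; the last joint's range is limited). The gripper opens to 85 mm and grips with 20 to 120 N. Pads are 22 mm wide; open, the fingers measure 114 mm over their backs; the gripper's body (76 mm by 85 mm) begins 54 mm behind the grasp point. The pads swing forward as they close: fully open they stand 13 mm farther back than shut.
Start: joints at [1.141, 0.264, 1.604, -0, 1.274, -0.037], TCP at [0.258, 0.624, 0.223] pointing down, gripper open.
Joint ranges: [-2.63, 2.63], [-0.94, 2.18], [0.31, 2.57], [-1.31, 4.45], [0, 2.66], [-2.55, 2.55]. Speed limits (rad/s): [2.57, 2.57, 3.14, 3.14, 3.14, 3.14].

INTERFACE

Orientations are given as a rotation vector (axis times angle).
In Python, from workcell import bot gives the robot as it stands. The module is installed in compiled form; this text tells all that it offers.
- The arm moves only by the tool arm_command, never from a script. Its argument "series" is a list that holds one entry, the list of rows, each a list of 7 numbers: the turn, a rotation vector about the tool's x, y, z in rad, then the shift along the tool's x, y, z in cm, then the opening, from 0 (shut) to 1 (fully open). In form: [[[rx, ry, rz, x, y, z, grip], ...]]. A call has 1 to 10 rows; each row shifts and turns the pose as measured when the row begins, along the tool's axes as they then stand; what a row does not reach is not made up. A row lasts 1/10 s, in which the tool goes at most 50 mm and 8.59 degrees, less where a joint would pass 70% of its speed; a pose out of reach is approached as far as the arm can. A call is refused whole if a number of a shift passes 5 or a number of a turn 0.15, either way. A call with a gripper value outside its range is refused whole. The fingers move at their own pace and stop on an object; "newtons" is the grip in N (left out, the last holds). Time passes only in rows, so rows that do not move let the fingers close. It gives the time, the measured TCP pose, the force and the opening at its end, in the units of the state.
- bot.read_state(): the state, without advancing time (a new reading comes with each control period).
- bot.read_camera(name): name is "scene" or "top"; returns (picture, depth): 480x640x3 uint8, blue, green, red; 480x640 float32, m along the optical axis (not along the pixel's ray), 0 where there is no reading.
- bot.camera_info(name): a dict with "K" (3x3 intrinsics, pixels), "extrinsics" (4x4, takes a point from camera to world coordinates). Camera axes: x right, y down, z forward; pixel columns grow to the right and rows downward; lengths in m; the calibration is good to about 2 mm. A picture is of the moment at which its call begins. camera_info takes no time and is no camera call.
- bot.finish_job(): hands the job in, once; it reports no verdict.
The state is a dict: "time": time; "q": joint angles; "joint_vel": joint speeds; "joint_torque": joint torques, N m; "tool_pos": TCP position; "tcp_rot": TCP orientation; "wrist_force": force on the tool from outside, world axes, zero at the start; "torque": the same for the moment, N m; "width": opening from 0.0 (shut) to 1.0 (fully open).
Only numpy, scipy, OpenCV 4.12 (cv2) and the standard library are available. Lean on these libraries where they do the work, as an engineer would, in place of code of your own. Each camera call takes 0.05 s, during which the arm holds its last target.

## Working session

There is one attempt and no reset: what is moved stays moved. The work goes in short steps, Python scripts to look and compute and a tool call to move; the robot and the scene stay as the last step left them, time stands still between calls to the robot, and variables do not carry over. Pictures are saved under pics/ and viewed, and the job is handed in when it is done.

Besides the shell and the picture viewer there is one more tool, called after "Call:" as name(argument=value, ...), one argument or row to a line, values as JSON. arm_command: Moves the arm, as the interface text tells. Its arguments: {"type":"object","properties":{"series":{"type":"array"},"newtons":{"type":"number"}},"required":["series"]}

```bash
mkdir -p pics
python3 - <<'E'
from workcell import bot
import cv2,numpy as np,pickle
print(bot.read_state())
d={}
for n in("scene","top"):
    im,dp=bot.read_camera(n);i=bot.camera_info(n);d[n]=(im,dp,i);cv2.imwrite(f"pics/{n}0.png",im);print(n,i)
pickle.dump(d,open("d0.pkl","wb"))
E
```

```text
{'time': 0.0, 'q': array([ 1.14108916e+00,  2.64763516e-01,  1.60537296e+00, -7.63517489e-06,
        1.27369202e+00, -3.68923182e-02]), 'joint_vel': array([-0.00029136, -0.00077988, -0.00028262,  0.00110893,  0.00041089,
        0.00016665]), 'joint_torque': array([ 1.76221645e-03, -5.15128398e+01, -3.67307174e+01,  1.29033390e-05,
        1.30183817e-02, -7.39402566e-06]), 'tool_pos': array([0.2580721 , 0.62291101, 0.22215562]), 'tcp_rot': array([ 0.30645774,  1.54925186, -0.30989561]), 'wrist_force': array([-0.21763927,  0.73878175, -0.17098992]), 'torque': array([ 0.00870236,  0.00776485, -0.02444947]), 'width': 1.0024910245562415}
scene {'K': array([[484.74218183,   0.        , 312.36299952],
       [  0.        , 484.74218183, 237.42266208],
       [  0.        ,   0.        ,   1.        ]]), 'extrinsics': array([[ 0.86961696, -0.20962055,  0.44701853,  0.12052161],
       [-0.49365823, -0.38427043,  0.78015242, -0.78500597],
       [ 0.00824003, -0.89910815, -0.43764899,  0.54172678],
       [ 0.        ,  0.        ,  0.        ,  1.        ]])}
top {'K': array([[520.67700868,   0.        , 320.80705963],
       [  0.        , 520.67700868, 236.99056025],
       [  0.        ,   0.        ,   1.        ]]), 'extrinsics': array([[ 0.00599992, -0.9821961 ,  0.18776266,  0.36487313],
       [-0.99976603, -0.00979414, -0.01928632,  0.02639108],
       [ 0.02078192, -0.18760301, -0.98202506,  1.4421787 ],
       [ 0.        ,  0.        ,  0.        ,  1.        ]])}
```

View pics/scene0.png

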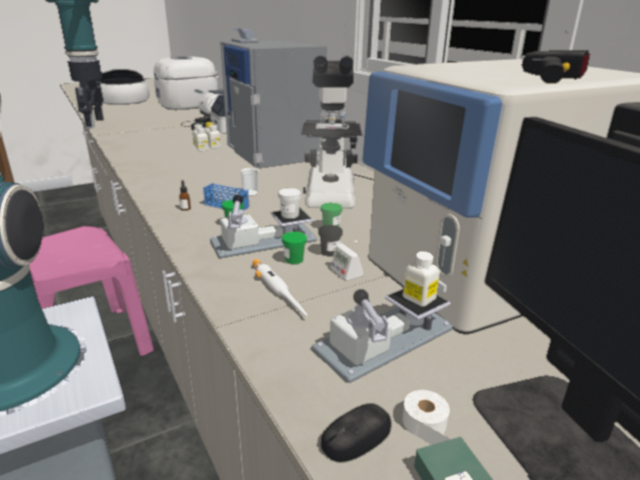

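View pics/top0.png

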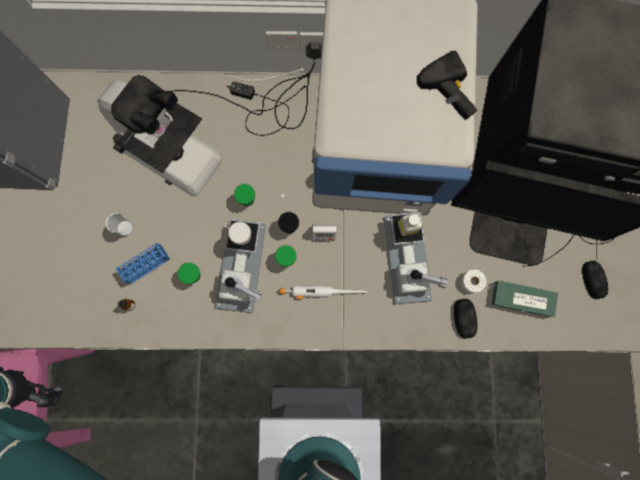

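```bash
cat > h.py <<'E'
import pickle,cv2,numpy as np
def ray(i,u,v):
    K=i["K"];E=i["extrinsics"];d=E[:3,:3]@np.linalg.solve(K,[u,v,1.]);return E[:3,3],d
def onz(i,u,v,z):
    o,d=ray(i,u,v);return o+d*(z-o[2])/d[2]
def tri(a,b):
    (o1,d1),(o2,d2)=a,b;A=np.stack([d1,-d2],1);s=np.linalg.lstsq(A,o2-o1,rcond=None)[0]
    p,q=o1+s[0]*d1,o2+s[1]*d2;return (p+q)/2,np.linalg.norm(p-q)
def proj(i,p):
    E=i["extrinsics"];c=E[:3,:3].T@(np.asarray(p)-E[:3,3]);u=i["K"]@c;return u[:2]/u[2]
E
python3 - <<'E'
import pickle,cv2,numpy as np
d=pickle.load(open("d0.pkl","rb"))
t=d["top"][0][210:320,195:305];s=d["scene"][0][180:270,200:320]
cv2.imwrite("pics/ctop.png",cv2.resize(t,None,fx=5,fy=5,interpolation=cv2.INTER_CUBIC))
cv2.imwrite("pics/cscene.png",cv2.resize(s,None,fx=6,fy=6,interpolation=cv2.INTER_CUBIC))
E
```

```text
(no output)
```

View pics/ctop.png

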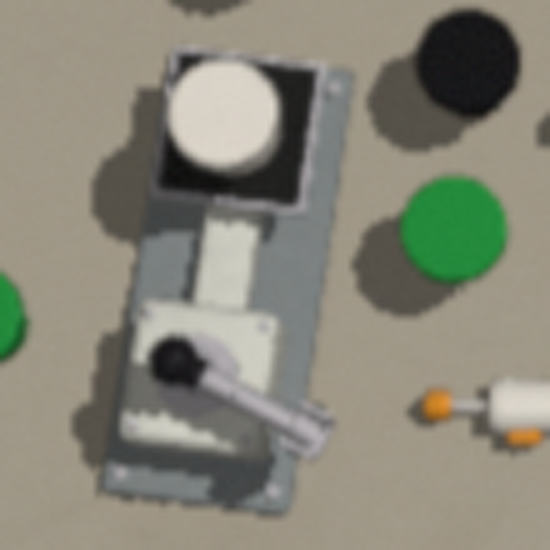

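View pics/cscene.png

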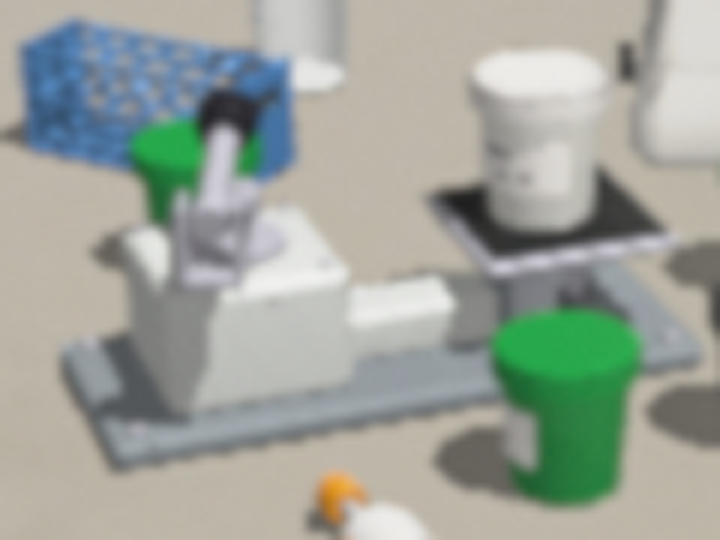

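Run:
```python
import pickle,cv2,numpy as np
from h import *
d=pickle.load(open("d0.pkl","rb"))
T=d["top"][2];S=d["scene"][2]
# ball dark blobs
def dark(n,x0,y0,x1,y1,th=60):
    im=d[n][0][y0:y1,x0:x1];m=(im.max(2)<th).astype(np.uint8)
    k,l,s,c=cv2.connectedComponentsWithStats(m)
    for j in range(1,k):
        if s[j,4]>15: print(n,c[j]+[x0,y0],s[j])
dark("top",220,270,245,295); dark("scene",225,190,250,206)
bt=(195+176/5-.4,210+361/5-.4)
bs=(200+228/6-.4,180+113/6-.4)
p,e=tri(ray(T,*bt),ray(S,*bs));print("ball",p,e)
# lid: z=.122
print("lid",onz(T,195+224/5-.4,210+115/5-.4,.122))
for nm,u,v,z in[("cheekend",310,430,.112),("gbTL",145,312,.07),("gbTR",272,322,.07),("flange c?",207,350,.07),
  ("plTL",172,52,.06),("plTR",325,65,.06),("plBR",302,208,.06),("plBL",158,190,.06),
  ("bp screw BL",120,473,.012),("bp BR",274,491,.012),("bpTR",334,88,.012)]:
    print(nm,onz(T,195+u/5-.4,210+v/5-.4,z).round(4))
for nm,u,v,z in[("cheek top c",212,210,.116)]:
    print(nm,onz(S,200+u/6-.4,180+v/6-.4,z).round(4))
p,e=tri(ray(T,195+310/5-.4,210+430/5-.4),ray(S,200+215/6-.4,180+225/6-.4));print("hinge tri",p,e)
```

```text
top [229.77333333 282.37333333] [ 5  8 11 10 75]
scene [237.67741935 198.06451613] [ 9  6  8  6 31]
ball [0.4987735  0.23039051 0.12207876] 0.0015902589065678798
lid [0.62671915 0.21039911 0.122     ]
cheekend [0.466  0.1625 0.112 ]
gbTL [0.5306 0.2555 0.07  ]
gbTR [0.5259 0.1885 0.07  ]
flange c? [0.5108 0.2221 0.07  ]
plTL [0.6735 0.2484 0.06  ]
plTR [0.6672 0.1654 0.06  ]
plBR [0.5886 0.1755 0.06  ]
plBL [0.5976 0.2529 0.06  ]
bp screw BL [0.4495 0.2751 0.012 ]
bp BR [0.4404 0.1913 0.012 ]
bpTR [0.6646 0.1649 0.012 ]
cheek top c [0.4618 0.1564 0.116 ]
hinge tri [0.46578629 0.16325209 0.10660103] 0.001329052132744616
```

```bash
cat >> h.py <<'E'
from scipy.spatial.transform import Rotation as Ro
AX=np.array([.4966,.2252,.108]); A0=np.deg2rad(-116); YAW=-26
def ball(fold,crank):
    a=A0-crank;u=np.array([np.cos(a),np.sin(a),0]);h=AX+.07*u
    return h-.076*np.cos(fold)*u+[0,0,.076*np.sin(fold)]
def st(bot):
    s=bot.read_state();R=Ro.from_rotvec(s["tcp_rot"]);return s,R
def target(yaw):
    y=np.array([np.cos(np.deg2rad(yaw)),np.sin(np.deg2rad(yaw)),0]);x=np.array([0,0,-1.]);return Ro.from_matrix(np.stack([x,y,np.cross(x,y)],1))
def need(bot,g,yaw):
    "g: grasp point target; prints shift in tool axes (cm), turn (rad)"
    s,R=st(bot);Rt=target(yaw);tcp=np.array(g)+[0,0,.003]
    print("t",round(s["time"],2),"tcp",s["tool_pos"].round(4),"w",round(s["width"],3),"F",s["wrist_force"].round(1),"q",s["q"].round(2))
    print(" grasp now",(s["tool_pos"]+R.apply([.003,0,0])).round(4),"turn",(R.inv()*Rt).as_rotvec().round(3),"shift cm",(100*R.inv().apply(tcp-s["tool_pos"])).round(2), "in target frame",(100*Rt.inv().apply(tcp-s["tool_pos"])).round(2))
E
python3 - <<'E'
from workcell import bot
from h import *
s,R=st(bot);print(R.as_matrix().round(3), ball(.15,0),ball(.18,0))
for y in(-26,154): need(bot,ball(.17,0)+[0,0,.1],y)
E
```

```text
[[-0.001  0.383  0.924]
 [-0.002  0.924 -0.383]
 [-1.    -0.002 -0.   ]] [0.49885612 0.22982574 0.1193573 ] [0.49869196 0.22948915 0.12160625]
t 0.1 tcp [0.2581 0.623  0.2223] w 1.002 F [0.3 1.  0.7] q [ 1.14  0.26  1.61 -0.    1.27 -0.04]
 grasp now [0.2581 0.623  0.2193] turn [1.632 0.002 0.002] shift cm [ -0.1  -27.13  37.29] in target frame [-0.16 38.88 24.8 ]
t 0.1 tcp [0.2581 0.623  0.2223] w 1.002 F [0.3 1.  0.7] q [ 1.14  0.26  1.61 -0.    1.27 -0.04]
 grasp now [0.2581 0.623  0.2193] turn [-1.51  -0.002  0.002] shift cm [ -0.1  -27.13  37.29] in target frame [ -0.16 -38.88 -24.8 ]
```

Run:
```python
from workcell import bot
from h import *
s,R=st(bot);g=ball(.17,0)+[0,0,.103];v=(g-s["tool_pos"])/12*100
for k in range(12):
    print((R*Ro.from_rotvec([.136*k,0,0])).inv().apply(v).round(1))
```

```text
[-0.  -2.3  3.1]
[-0.  -1.8  3.4]
[-0.  -1.3  3.6]
[-0.  -0.8  3.7]
[-0.  -0.3  3.8]
[-0.   0.2  3.8]
[-0.   0.7  3.8]
[-0.   1.2  3.6]
[-0.   1.7  3.4]
[-0.   2.2  3.2]
[-0.   2.6  2.9]
[-0.   2.9  2.5]
```

Call:
arm_command(
  series=[
    [[0.136,0,0,0,-2.3,3.1,1],[0.136,0,0,0,-1.8,3.4,1],[0.136,0,0,0,-1.3,3.6,1],[0.136,0,0,0,-0.8,3.7,1],[0.136,0,0,0,-0.3,3.8,1],[0.136,0,0,0,0.2,3.8,1],[0.136,0,0,0,0.7,3.8,1],[0.136,0,0,0,1.2,3.6,1],[0.136,0,0,0,1.7,3.4,1],[0.136,0,0,0,2.2,3.2,1]],
  ],
  newtons=60,
)

```text
time: 1.1
tool_pos: [0.4529, 0.2828, 0.2161]
tcp_rot: [1.365, 1.092, -1.384]
wrist_force: [1.3, 0.6, -0.8]
width: 1.002
```

Run:
```python
from workcell import bot
from h import *
need(bot,ball(.17,0)+[0,0,.1],-26)
```

```text
t 1.1 tcp [0.4529 0.2828 0.2161] w 1.002 F [ 1.3  0.6 -0.8] q [ 0.51  0.01  1.91 -0.    1.24  0.74]
 grasp now [0.4528 0.2828 0.2131] turn [0.227 0.01  0.004] shift cm [-0.77  5.67  4.15] in target frame [-0.78  6.46  2.77]
```

Call:
arm_command(
  series=[
    [[0.12,0,0,-0.3,3,2.1,1],[0.11,0.005,0,-0.4,3.2,1.6,1],[0,0,0,0,0,0,1]],
  ],
)

```text
time: 1.4
tool_pos: [0.504, 0.2226, 0.2219]
tcp_rot: [1.541, 0.945, -1.557]
wrist_force: [0.1, 1.0, -0.4]
width: 0.995
```

Run:
```python
from workcell import bot
from h import *
need(bot,ball(.17,0),-26)
im,_=bot.read_camera("scene");cv2.imwrite("pics/s1.png",cv2.resize(im[120:300,160:400],None,fx=3,fy=3))
```

```text
t 1.4 tcp [0.504  0.2226 0.2219] w 0.995 F [ 0.1  1.  -0.4] q [ 0.37  0.04  1.87 -0.    1.25  0.85]
 grasp now [0.504  0.2226 0.2189] turn [-0.021  0.008  0.004] shift cm [ 9.8  -0.75 -0.46] in target frame [ 9.8  -0.78 -0.4 ]
```

View pics/s1.png

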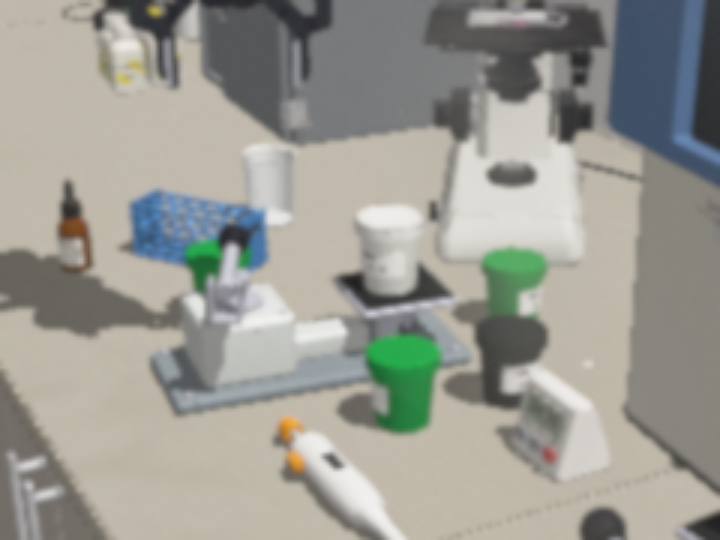

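The crop shows the open fingers at crop (170,60) and (300,50), straddling the ball knob at (235,237) from above; the stage is undisturbed. I'll go down now.

Call:
arm_command(
  series=[
    [[-0.02,0,0,1,-0.7,-0.4,1],[0,0,0,3,0,0,1],[0,0,0,3,0,0,1],[0,0,0,1.5,0,0,1],[0,0,0,0,0,0,1]],
  ],
)

```text
time: 1.95
tool_pos: [0.4912, 0.2359, 0.1304]
tcp_rot: [1.514, 0.974, -1.536]
wrist_force: [-0.9, -0.0, -0.2]
width: 0.999
```

Run:
```python
from workcell import bot
from h import *
need(bot,ball(.17,0),-26)
im,_=bot.read_camera("scene");cv2.imwrite("pics/s2.png",cv2.resize(im[140:260,180:340],None,fx=5,fy=5))
im,_=bot.read_camera("top");cv2.imwrite("pics/t2.png",cv2.resize(im[210:330,180:340],None,fx=5,fy=5))
```

```text
t 1.95 tcp [0.4912 0.2359 0.1304] w 0.999 F [-0.9 -0.  -0.2] q [0.4  0.11 1.97 0.   1.08 0.84]
 grasp now [0.4912 0.2359 0.1274] turn [0.016 0.008 0.01 ] shift cm [0.64 0.96 0.24] in target frame [0.65 0.95 0.23]
```

View pics/s2.png

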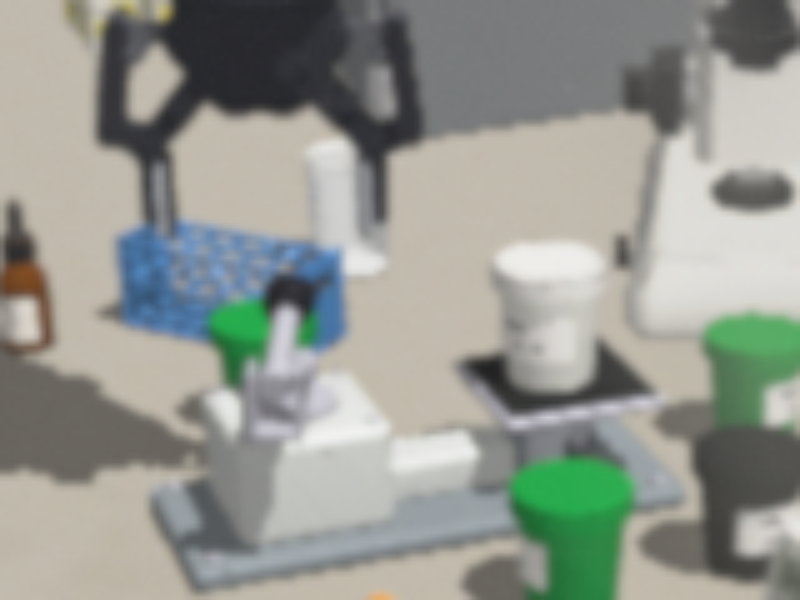

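Run:
```python
from workcell import bot
from h import *
S=bot.camera_info("scene");T=bot.camera_info("top")
for n,i in(("s",S),("t",T)):
  for p in ([.4912,.2359,.1274],[.4912,.2359,.1084],ball(.17,0)): print(n,proj(i,p).round(1))
```

```text
s [233.9 196.1]
s [234.4 203.6]
s [238.1 199. ]
t [227.1 284.9]
t [228.2 285.6]
t [230.1 282.2]
```

View pics/t2.png

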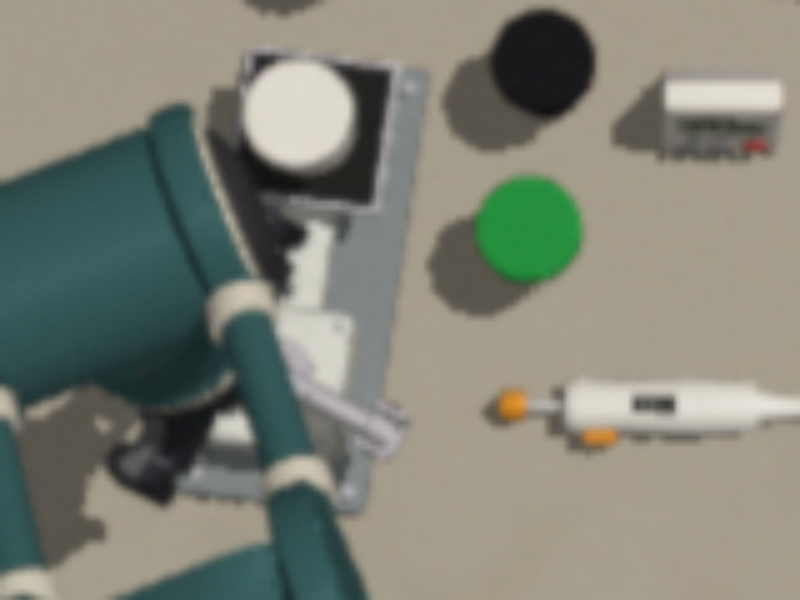

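Run:
```python
from workcell import bot
from h import *
S=bot.camera_info("scene")
s,R=st(bot)
for x in(.009,.022,-.05):
  for y in(-.045,.045): print(x,y,proj(S,s["tool_pos"]+R.apply([x,y,0])).round(1))
im,dp=bot.read_camera("scene")
for u,v in((212,180),(253,180),(238,198),(210,165),(262,165)): 
  o,d=ray(S,u,v);print(u,v,dp[v,u],(o+d*dp[v,u]).round(3))
cv2.imwrite("pics/s3.png",cv2.resize(im[140:260,180:340],None,fx=5,fy=5))
```

```text
0.009 -0.045 [215.4 197.6]
0.009 0.045 [253.8 197.1]
0.022 -0.045 [215.8 202.7]
0.022 0.045 [254.  202.2]
-0.05 -0.045 [213.6 173.6]
-0.05 0.045 [252.9 173.2]
212 180 1.1122787 [0.445 0.247 0.172]
253 180 1.116953 [0.529 0.205 0.171]
238 198 1.136052 [0.496 0.223 0.126]
210 165 1.0951668 [0.443 0.246 0.208]
262 165 1.1043836 [0.549 0.197 0.206]
```

View pics/s3.png

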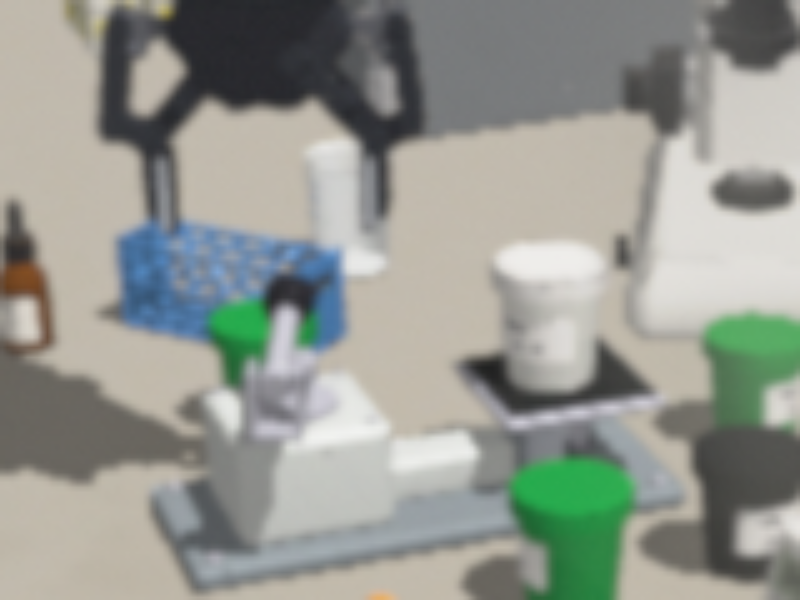

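Run:
```python
from workcell import bot
from h import *
S=bot.camera_info("scene")
im,dp=bot.read_camera("scene")
for v in range(176,206,2): print(v,dp[v,206:222].round(2), )
s,R=st(bot)
from scipy.spatial.transform import Rotation
print(s["tool_pos"],s["time"])
cv2.imwrite("pics/s4.png",cv2.resize(im[150:215,195:275],None,fx=9,fy=9,interpolation=cv2.INTER_NEAREST))
```

```text
176 [1.66 1.66 1.67 1.11 1.11 1.11 1.11 1.11 1.11 1.12 1.67 1.66 1.67 1.66
 1.66 1.67]
178 [1.65 1.64 1.64 1.11 1.12 1.11 1.11 1.11 1.11 1.12 1.65 1.64 1.63 1.64
 1.64 1.64]
180 [1.62 0.   1.63 1.11 1.12 1.12 1.11 1.11 1.11 1.12 1.62 1.63 1.62 1.63
 1.63 1.63]
182 [1.61 1.61 1.6  1.61 1.12 1.12 1.11 1.11 1.11 1.12 1.14 1.61 1.61 1.61
 1.61 1.61]
184 [1.59 1.58 1.59 1.43 1.43 1.43 1.44 1.12 1.12 1.12 1.43 1.43 1.58 1.59
 1.6  1.59]
186 [1.41 1.41 1.41 1.42 1.42 1.42 1.42 1.41 1.57 1.41 1.43 1.42 1.57 1.57
 1.57 1.42]
188 [1.4  1.4  1.41 1.42 1.43 1.4  1.4  1.41 1.56 1.55 1.55 1.41 1.4  1.4
 1.41 1.4 ]
190 [1.41 1.42 1.42 1.43 1.43 1.43 1.4  1.39 1.39 1.39 1.39 1.38 1.38 1.39
 1.53 1.54]
192 [1.42 1.42 1.43 1.43 1.44 1.44 1.44 1.45 1.44 1.44 1.45 1.44 1.44 1.53
 1.53 1.53]
194 [1.43 1.42 1.43 1.43 1.43 1.43 1.43 1.42 1.43 1.43 1.42 1.43 1.52 1.51
 1.51 1.51]
196 [1.42 1.41 1.42 1.41 1.44 1.44 1.41 1.41 1.42 1.49 1.5  1.5  1.42 1.41
 1.41 1.41]
198 [1.43 1.42 1.44 1.43 1.44 1.45 1.45 1.4  1.4  1.4  1.4  1.4  1.39 1.4
 1.48 1.48]
200 [1.43 1.43 1.43 1.44 1.44 1.44 1.45 1.45 1.46 1.45 1.45 1.45 1.46 1.45
 1.45 1.47]
202 [1.43 1.43 1.44 1.44 1.44 1.44 1.44 1.44 1.45 1.44 1.44 1.44 1.43 1.43
 1.44 1.45]
204 [1.42 1.42 1.43 1.42 1.42 1.43 1.42 1.42 1.42 1.42 1.42 1.42 1.42 1.43
 1.43 1.42]
[0.49516015 0.23636642 0.13501599] 2.15
```

View pics/s4.png

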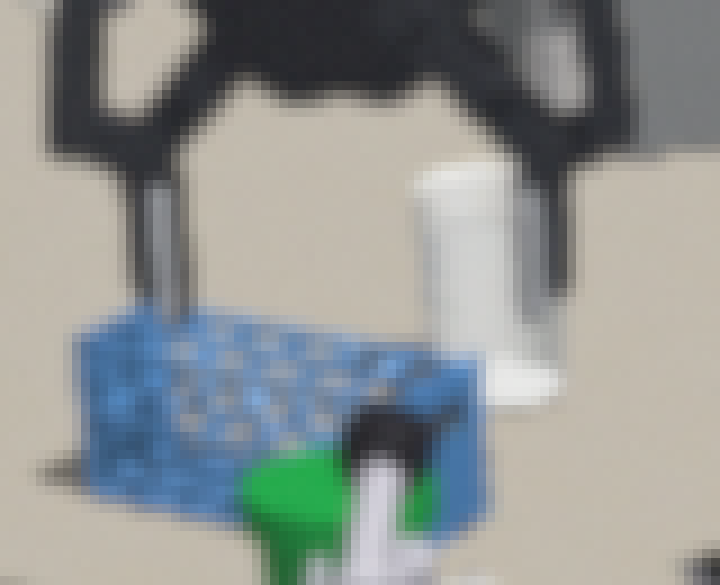

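Run:
```python
from h import *
d=pickle.load(open("d0.pkl","rb"))
im,dp,S=d["scene"]
print(proj(S,[.258,.624,.223]),proj(S,[.258,.624,.201]))
m=(dp>0)&(dp<1.75)
for v in range(40,130,4):
    u=np.arange(60,110);k=m[v,60:110]
    if k.any():
        uu=u[k];P=np.array([ray(S,a,v)[0]+ray(S,a,v)[1]*dp[v,a] for a in uu]);print(v,uu.min(),uu.max(),np.median(P,0).round(3))
cv2.imwrite("pics/c5.png",cv2.resize(im[0:140,40:140],None,fx=4,fy=4))
```

```text
[ 96.63120574 131.65663298] [ 98.14993434 139.7545253 ]
40 64 95 [0.255 0.592 0.453]
44 65 95 [0.254 0.591 0.444]
48 64 97 [0.255 0.591 0.435]
52 65 98 [0.254 0.593 0.426]
56 68 95 [0.252 0.591 0.417]
60 70 99 [0.258 0.597 0.407]
64 68 99 [0.253 0.59  0.399]
68 69 100 [0.254 0.589 0.389]
72 70 101 [0.255 0.59  0.38 ]
76 70 102 [0.254 0.591 0.37 ]
80 72 99 [0.251 0.59  0.361]
84 80 100 [0.261 0.603 0.349]
88 75 101 [0.253 0.586 0.342]
92 75 102 [0.253 0.587 0.332]
96 76 102 [0.252 0.588 0.322]
100 77 103 [0.254 0.582 0.313]
104 77 102 [0.248 0.586 0.304]
108 78 102 [0.248 0.569 0.296]
112 79 102 [0.245 0.568 0.286]
116 83 103 [0.249 0.579 0.275]
120 84 102 [0.248 0.576 0.265]
124 85 94 [0.239 0.571 0.256]
128 86 93 [0.238 0.577 0.245]
```

View pics/c5.png

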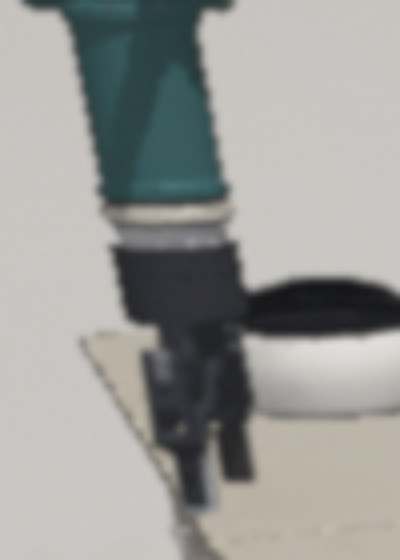

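Run:
```python
from workcell import bot
from h import *
print(bot.finger_overhang)
S=bot.camera_info("scene");T=bot.camera_info("top")
im,dp=bot.read_camera("scene")
for v in range(146,166,2): print(v,[tuple((ray(S,u,v)[0]+ray(S,u,v)[1]*dp[v,u]).round(3)) for u in(228,236,244)])
for k in range(2):
  bot.read_camera("top"); s,R=st(bot);print(s["tool_pos"].round(4),R.apply([1,0,0]).round(3),s["q"].round(4))
```

```text
0.022
146 [(np.float64(0.482), np.float64(0.228), np.float64(0.251)), (np.float64(0.498), np.float64(0.219), np.float64(0.251)), (np.float64(0.514), np.float64(0.213), np.float64(0.25))]
148 [(np.float64(0.481), np.float64(0.225), np.float64(0.247)), (np.float64(0.495), np.float64(0.212), np.float64(0.248)), (np.float64(0.515), np.float64(0.214), np.float64(0.246))]
150 [(np.float64(0.478), np.float64(0.217), np.float64(0.245)), (np.float64(0.495), np.float64(0.214), np.float64(0.244)), (np.float64(0.516), np.float64(0.219), np.float64(0.239))]
152 [(np.float64(0.482), np.float64(0.23), np.float64(0.237)), (np.float64(0.499), np.float64(0.223), np.float64(0.236)), (np.float64(0.513), np.float64(0.21), np.float64(0.238))]
154 [(np.float64(0.482), np.float64(0.23), np.float64(0.232)), (np.float64(0.498), np.float64(0.223), np.float64(0.232)), (np.float64(0.512), np.float64(0.209), np.float64(0.233))]
156 [(np.float64(0.482), np.float64(0.23), np.float64(0.227)), (np.float64(0.498), np.float64(0.223), np.float64(0.227)), (np.float64(0.511), np.float64(0.207), np.float64(0.229))]
158 [(n
[... 244 characters left out ...]
loat64(0.499), np.float64(0.228), np.float64(0.216)), (np.float64(0.778), np.float64(0.888), np.float64(-0.0))]
162 [(np.float64(0.714), np.float64(0.889), np.float64(0.001)), (np.float64(0.741), np.float64(0.876), np.float64(0.0)), (np.float64(0.769), np.float64(0.867), np.float64(-0.001))]
164 [(np.float64(0.706), np.float64(0.867), np.float64(0.0)), (np.float64(0.73), np.float64(0.848), np.float64(0.002)), (np.float64(0.759), np.float64(0.842), np.float64(-0.001))]
[0.4959 0.2361 0.1357] [-0.004  0.    -1.   ] [3.9800e-01 1.0210e-01 1.9633e+00 1.8000e-03 1.0797e+00 8.3790e-01]
[0.496  0.236  0.1356] [-0.004  0.    -1.   ] [3.9770e-01 1.0210e-01 1.9633e+00 1.8000e-03 1.0796e+00 8.3800e-01]
```

The fingertips show in camera about 3.5 cm higher (z about 0.16) than the reported TCP implies, although x and y agree. I'll trust the picture and descend in checked steps.

Call:
arm_command(
  series=[
    [[0,0,0,1,0.3,0.2,1],[0,0,0,1,0.2,0.2,1],[0,0,0,0,0,0,1],[0,0,0,0,0,0,1]],
  ],
)

```text
time: 2.7
tool_pos: [0.5004, 0.2297, 0.1156]
tcp_rot: [1.527, 0.968, -1.527]
wrist_force: [-0.6, 0.1, 0.9]
width: 1.0
```

Run:
```python
from workcell import bot
from h import *
need(bot,ball(.17,0),-26)
im,_=bot.read_camera("scene");cv2.imwrite("pics/s6.png",cv2.resize(im[150:215,195:275],None,fx=9,fy=9,interpolation=cv2.INTER_CUBIC))
```

```text
t 2.7 tcp [0.5004 0.2297 0.1156] w 1.0 F [-0.6  0.1  0.9] q [0.38 0.12 1.98 0.   1.04 0.83]
 grasp now [0.5003 0.2297 0.1126] turn [ 0.012 -0.001  0.001] shift cm [-0.82 -0.14  0.08] in target frame [-0.82 -0.14  0.08]
```

View pics/s6.png

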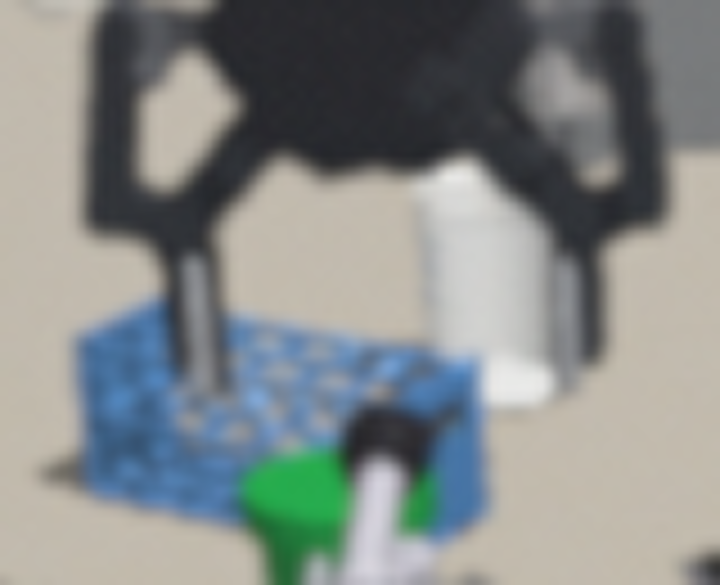

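Tips are now at crop (205,395) and (570,390), the ball is centred between them at (388,445). About 2 cm more to go.

Call:
arm_command(
  series=[
    [[0,0,0,1,-0.1,0,1],[0,0,0,1,0,0,1],[0,0,0,0,0,0,1],[0,0,0,0,0,0,0.6],[0,0,0,0,0,0,0.5],[0,0,0,0,0,0,0.5]],
  ],
)

```text
time: 3.35
tool_pos: [0.4988, 0.2301, 0.0933]
tcp_rot: [1.526, 0.969, -1.528]
wrist_force: [-1.5, 0.8, -0.3]
width: 0.518
```

Run:
```python
from workcell import bot
from h import *
need(bot,ball(.17,0),-26)
im,_=bot.read_camera("scene");cv2.imwrite("pics/s7.png",cv2.resize(im[150:215,195:275],None,fx=9,fy=9,interpolation=cv2.INTER_CUBIC))
```

```text
t 3.35 tcp [0.4988 0.2301 0.0933] w 0.518 F [-1.5  0.8 -0.3] q [0.39 0.15 2.   0.   1.   0.83]
 grasp now [0.4988 0.2301 0.0903] turn [0.012 0.    0.002] shift cm [-3.06  0.01  0.04] in target frame [-3.06  0.01  0.04]
```

View pics/s7.png

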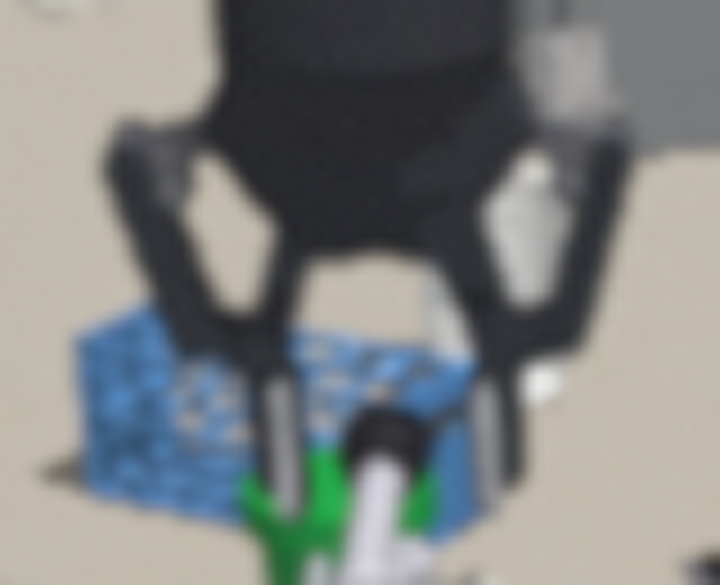

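Call:
arm_command(
  series=[
    [[0,0,0,0,0,0,0.2],[0,0,0,0,0,0,0],[0,0,0,0,0,0,0],[0,0,0,0,0,0,0]],
  ],
  newtons=40,
)

```text
time: 3.8
tool_pos: [0.4977, 0.2309, 0.0935]
tcp_rot: [1.526, 0.971, -1.53]
wrist_force: [-0.9, 0.2, -0.6]
width: 0.277
```

Run:
```python
from workcell import bot
from h import *
need(bot,ball(.17,0),-26)
im,_=bot.read_camera("scene");cv2.imwrite("pics/s8.png",cv2.resize(im[150:215,195:275],None,fx=9,fy=9,interpolation=cv2.INTER_CUBIC))
```

```text
t 3.8 tcp [0.4977 0.2309 0.0935] w 0.277 F [-0.9  0.2 -0.6] q [0.39 0.15 2.   0.   1.   0.83]
 grasp now [0.4977 0.2309 0.0905] turn [ 0.012 -0.     0.004] shift cm [-3.04  0.13  0.07] in target frame [-3.04  0.15  0.07]
```

View pics/s8.png

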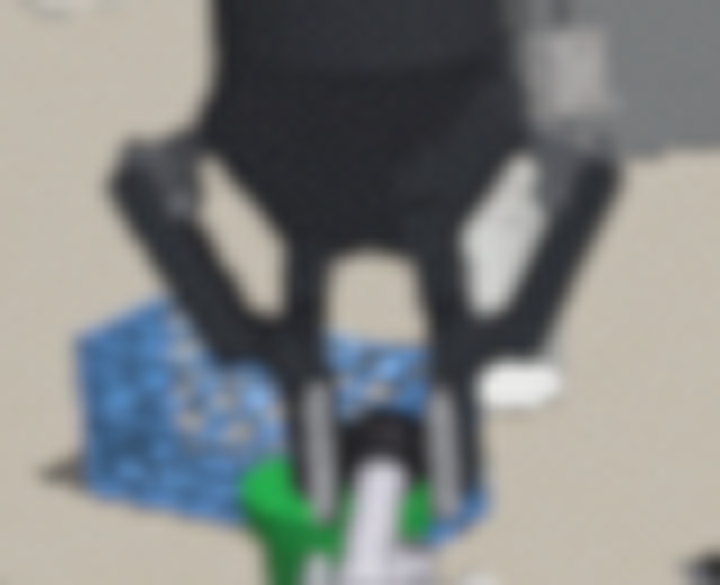

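Run:
```python
from workcell import bot
from h import *
S=bot.camera_info("scene")
im,dp=bot.read_camera("scene")
s,R=st(bot);print(s["width"])
b=ball(.17,0);Rt=target(-26)
for v in(194,197,200,203):
  for u in(228,229,230,231,232,235,237,239,241,243,244,245,246):
    o,d=ray(S,u,v);p=o+d*dp[v,u]; q=Rt.inv().apply(p-b)*1000; print((u,v),q.round(0),end=" ")
  print()
```

```text
0.276740003025027
(228, 194) [-16. -22.   7.] (229, 194) [-17. -19.  10.] (230, 194) [-17. -17.  12.] (231, 194) [-18. -14.  13.] (232, 194) [-14. -13.   3.] (235, 194) [  68.  -28. -213.] (237, 194) [  65.  -22. -206.] (239, 194) [  67.  -17. -209.] (241, 194) [  69.  -12. -215.] (243, 194) [-18.  14.  15.] (244, 194) [-15.  15.   7.] (245, 194) [-15.  17.   7.] (246, 194) [-14.  20.   5.] 
(228, 197) [ -8. -23.   6.] (229, 197) [ -9. -20.  10.] (230, 197) [ -9. -17.  11.] (231, 197) [ -9. -15.   9.] (232, 197) [ -7. -13.   5.] (235, 197) [-6. -7.  3.] (237, 197) [-8. -2.  7.] (239, 197) [-7.  3.  6.] (241, 197) [-5.  7.  1.] (243, 197) [-9. 13. 10.] (244, 197) [-9. 15. 10.] (245, 197) [-7. 17.  7.] (246, 197) [-8. 19.  8.] 
(228, 200) [ -2. -22.  11.] (229, 200) [ -1. -21.   8.] (230, 200) [ -2. -18.  12.] (231, 200) [ -3. -15.  13.] (232, 200) [ -2. -13.  12.] (235, 200) [-3. -6. 14.] (237, 200) [-4. -1. 17.] (239, 200) [-1.  3. 10.] (241, 200) [1. 7. 5.] (243, 200) [-3. 13. 14.] (244, 200) [-2. 15. 12.] (245, 200) [-1. 17.  9.] (246, 200) [-0. 19.  8.] 
(228, 203) [  8. -24.   5.] (229, 203) [  7. -21.   8.] (230, 203) [  6. -18.  11.] (231, 203) [  5. -16.  13.] (232, 203) [  5. -14.  12.] (235, 203) [ 1. -5. 23.] (237, 203) [ 0. -1. 25.] (239, 203) [ 4.  3. 15.] (241, 203) [8. 7. 5.] (243, 203) [ 7. 12.  9.] (244, 203) [ 5. 15. 14.] (245, 203) [ 7. 16.  9.] (246, 203) [ 8. 19.  6.]
```

Held: the pad inner faces sit at ±13 mm around the ball, with the pads centred on it. Now I'll fold it up along the arc.

Call:
arm_command(
  series=[
    [[0,0,0,-1.03,0,0.25,0],[0,0,0,-1.0,0,0.39,0],[0,0,0,-0.92,0,0.53,0],[0,0,0,-0.84,0,0.65,0],[0,0,0,0,0,0,0]],
  ],
  newtons=60,
)

```text
time: 4.4
tool_pos: [0.4894, 0.2139, 0.135]
tcp_rot: [1.527, 0.972, -1.529]
wrist_force: [-2.8, 0.8, 0.5]
width: 0.268
```

```bash
cat >> h.py <<'E'
def pic(bot,n,name,box,f):
    im,_=bot.read_camera(n);x0,y0,x1,y1=box;cv2.imwrite(f"pics/{name}.png",cv2.resize(im[y0:y1,x0:x1],None,fx=f,fy=f,interpolation=cv2.INTER_CUBIC));return im
E
python3 - <<'E'
from workcell import bot
from h import *
for f in(.73,1.57):need(bot,ball(f,0)-[0,0,.031],-26)
pic(bot,"scene","s9",(190,130,320,220),6)
E
```

```text
t 4.4 tcp [0.4894 0.2139 0.135 ] w 0.268 F [-2.8  0.8  0.5] q [0.36 0.07 2.   0.01 1.07 0.8 ]
 grasp now [0.4893 0.2139 0.132 ] turn [ 0.012 -0.002  0.005] shift cm [0.43 0.16 0.01] in target frame [0.43 0.16 0.  ]
t 4.4 tcp [0.4894 0.2139 0.135 ] w 0.268 F [-2.8  0.8  0.5] q [0.36 0.07 2.   0.01 1.07 0.8 ]
 grasp now [0.4893 0.2139 0.132 ] turn [ 0.012 -0.002  0.005] shift cm [-2.11  0.08  5.66] in target frame [-2.1   0.16  5.66]
```

View pics/s9.png

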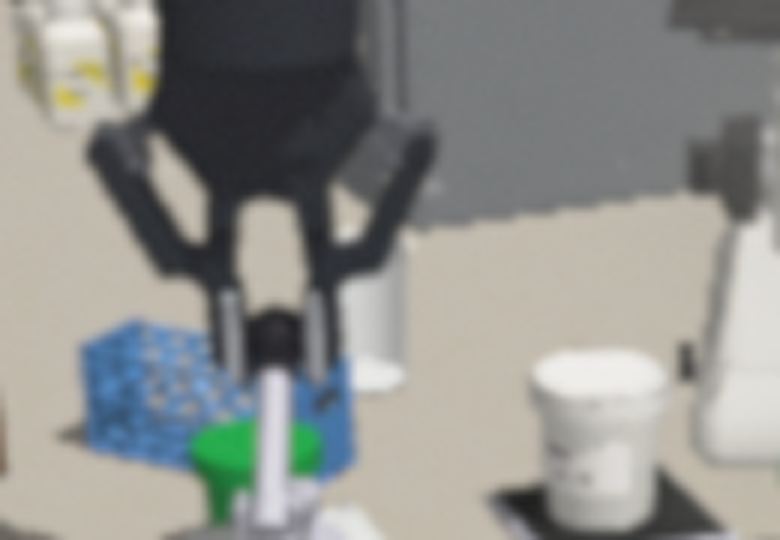

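Call:
arm_command(
  series=[
    [[0,0,0,-0.75,0.05,0.9,0],[0,0,0,-0.6,0.05,1.0,0],[0,0,0,-0.45,0,1.1,0],[0,0,0,-0.28,0,1.15,0],[0,0,0,0,0,0,0]],
  ],
)

```text
time: 4.95
tool_pos: [0.4717, 0.1789, 0.1582]
tcp_rot: [1.535, 0.979, -1.527]
wrist_force: [-3.1, 0.6, -1.2]
width: 0.268
```

Run:
```python
from workcell import bot
from h import *
for f in(1.41,1.57):need(bot,ball(f,0)-[0,0,.029],-26)
pic(bot,"scene","s10",(190,130,320,220),6)
```

```text
t 4.95 tcp [0.4717 0.1789 0.1582] w 0.268 F [-3.1  0.6 -1.2] q [ 0.3  -0.01  2.04  0.01  1.11  0.74]
 grasp now [0.4717 0.1789 0.1552] turn [ 0.01  -0.011  0.008] shift cm [0.11 0.21 0.53] in target frame [0.12 0.21 0.53]
t 4.95 tcp [0.4717 0.1789 0.1582] w 0.268 F [-3.1  0.6 -1.2] q [ 0.3  -0.01  2.04  0.01  1.11  0.74]
 grasp now [0.4717 0.1789 0.1552] turn [ 0.01  -0.011  0.008] shift cm [0.   0.19 1.74] in target frame [0.02 0.21 1.74]
```

View pics/s10.png

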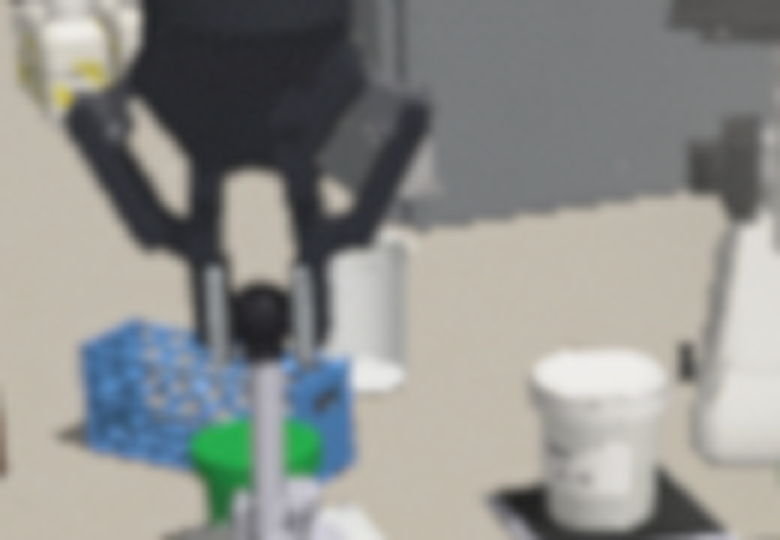

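Call:
arm_command(
  series=[
    [[0,0,0,-0.1,0.1,0.9,0],[0,0,0,-0.05,0.05,0.8,0],[0,0,0,0,0,0.3,0],[0,0,0,0,0,0,0]],
  ],
)

```text
time: 5.4
tool_pos: [0.464, 0.1637, 0.16]
tcp_rot: [1.539, 0.986, -1.528]
wrist_force: [-2.5, 1.8, 2.2]
width: 0.269
```

Run:
```python
from workcell import bot
from h import *
need(bot,ball(1.57,0)-[0,0,.029],-26)
pic(bot,"scene","s11",(190,130,320,220),6)
```

```text
t 5.4 tcp [0.464  0.1637 0.16  ] w 0.269 F [-2.5  1.8  2.2] q [ 0.27 -0.04  2.06  0.02  1.12  0.71]
 grasp now [0.4639 0.1637 0.157 ] turn [ 0.009 -0.016  0.013] shift cm [0.2  0.24 0.04] in target frame [0.2  0.24 0.03]
```

View pics/s11.png

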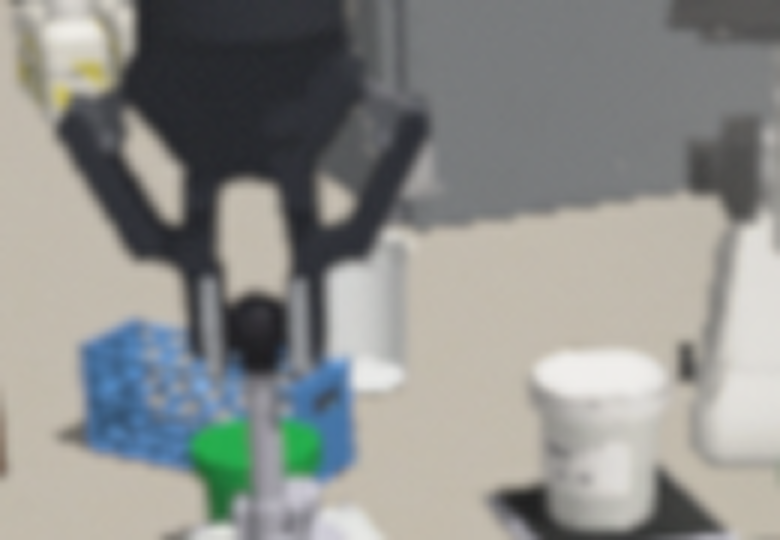

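Call:
arm_command(
  series=[
    [[0,0,0,0,0.1,0.4,0],[0,0,0,0,0.1,0.4,0],[0,0,0,0,0,0,0]],
  ],
)

```text
time: 5.75
tool_pos: [0.4641, 0.164, 0.16]
tcp_rot: [1.554, 0.997, -1.522]
wrist_force: [-3.5, 2.0, 2.9]
width: 0.264
```

Run:
```python
from workcell import bot
from h import *
need(bot,ball(1.57,0)-[0,0,.029],-26)
s,R=st(bot);print(R.inv().apply(s["wrist_force"]).round(1))
pic(bot,"scene","s12",(210,160,280,230),8)
```

```text
t 5.75 tcp [0.4641 0.164  0.16  ] w 0.264 F [-3.5  2.   2.9] q [ 0.26 -0.04  2.06  0.04  1.11  0.69]
 grasp now [0.4641 0.1641 0.157 ] turn [ 0.007 -0.032  0.017] shift cm [0.19 0.24 0.08] in target frame [0.2  0.23 0.07]
[-2.9 -4.1 -0.4]
```

View pics/s12.png

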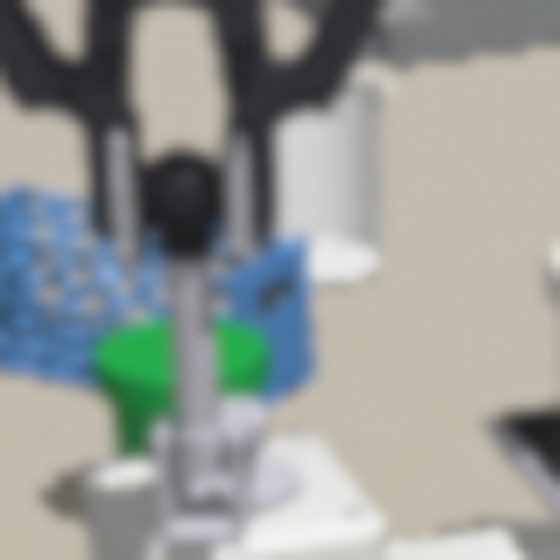

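Run:
```python
from workcell import bot
from h import *
S=bot.camera_info("scene")
h=np.array([.4659,.1625,.108])
print(proj(S,h))
u=np.array([np.cos(A0),np.sin(A0),0])
for t in (-.3,-.15,0,.1): print(t,proj(S,h+.076*np.array([np.sin(t)*u[0],np.sin(t)*u[1],np.cos(t)])))
for t in (-.1,.1): print("y",t,proj(S,h+.076*np.array([-np.sin(t)*u[1],np.sin(t)*u[0],np.cos(t)])))
im,dp=bot.read_camera("scene")
for v in range(183,190):
  print(v,[float(dp[v,x].round(3)) for x in range(228,240)])
o,d=ray(S,233,186);print(o+d*(dp[186,233]+.012))
```

```text
[235.86662013 216.60423816]
-0.3 [234.67273169 182.41194115]
-0.15 [234.18832433 183.01219516]
0 [233.73282183 184.4031148 ]
0.1 [233.45118934 185.76546892]
y -0.1 [230.21358625 184.61611913]
y 0.1 [237.27100165 184.52203213]
183 [1.0420000553131104, 1.0429999828338623, 1.0379999876022339, 1.0379999876022339, 1.0390000343322754, 1.0390000343322754, 1.0390000343322754, 1.0420000553131104, 1.0429999828338623, 1.0470000505447388, 1.0399999618530273, 1.0360000133514404]
184 [1.0399999618530273, 1.0399999618530273, 1.0410000085830688, 1.0369999408721924, 1.0420000553131104, 1.0379999876022339, 1.0379999876022339, 1.034999966621399, 1.0420000553131104, 1.0429999828338623, 1.0360000133514404, 1.0369999408721924]
185 [1.0420000553131104, 1.0410000085830688, 1.034999966621399, 1.0390000343322754, 1.0379999876022339, 1.0410000085830688, 1.0410000085830688, 1.0420000553131104, 1.0429999828338623, 1.0449999570846558, 1.0369999408721924, 1.0369999408721924]
186 [1.0449999570846558, 1.0379999876022339, 1.0390000343322754, 1.0420000553131104, 1.0410000085830688, 1.0399999618530273, 1.04299998283386
[... 169 characters left out ...]
1.0420000553131104, 1.0410000085830688, 1.0440000295639038, 1.0420000553131104, 1.0429999828338623, 1.0460000038146973, 1.0479999780654907, 1.0399999618530273, 1.0399999618530273]
188 [1.059000015258789, 1.0429999828338623, 1.0410000085830688, 1.0460000038146973, 1.0440000295639038, 1.0449999570846558, 1.0420000553131104, 1.0449999570846558, 1.0479999780654907, 1.0529999732971191, 1.0399999618530273, 1.0429999828338623]
189 [1.062999963760376, 1.055999994277954, 1.0479999780654907, 1.0479999780654907, 1.0460000038146973, 1.0470000505447388, 1.0490000247955322, 1.0490000247955322, 1.0529999732971191, 1.409000039100647, 1.0449999570846558, 1.0410000085830688]
[0.46425454 0.16322418 0.18039256]
```

Upright and against its stop (ball at pixel (233,185.6), prediction for vertical (233.7,184.4); more pushing gives no motion). Now I'll crank.

Call:
arm_command(
  series=[
    [[0,-0.01,0.005,0,-0.84,0,0],[0,-0.01,0.005,0,-0.82,-0.1,0],[0,-0.01,0.005,0,-0.79,-0.2,0],[0,0,0,0,-0.75,-0.3,0],[0,0,0,0,-0.7,-0.4,0]],
  ],
)

```text
time: 6.35
tool_pos: [0.4354, 0.1894, 0.1601]
tcp_rot: [1.53, 0.955, -1.525]
wrist_force: [3.3, -0.2, -1.8]
width: 0.271
```

```bash
cat >> h.py <<'E'
def crank(bot,n=10,dc=.12,out=0,rr=.07):
    s,R=st(bot);g=s["tool_pos"]+R.apply([.003,0,0]);v=(g-AX)[:2];r=np.hypot(*v);a=np.arctan2(v[1],v[0]);c=(A0-a)%(2*np.pi)
    print("t",round(s["time"],2),"g",g.round(4),"r",r.round(4),"crank",c.round(3),"F",s["wrist_force"].round(1),"Ftool",R.inv().apply(s["wrist_force"]).round(1),"w",round(s["width"],3),"turn",(R.inv()*target(-26)).as_rotvec().round(3),"q",s["q"].round(2))
    p=g.copy()
    for k in range(1,n+1):
        t=AX+(rr+out)*np.array([np.cos(A0-c-k*dc),np.sin(A0-c-k*dc),0]);t[2]=g[2]
        print(k,(c+k*dc).round(2),(100*R.inv().apply(t-p)).round(2));p=t
E
python3 - <<'E'
from workcell import bot
from h import *
crank(bot)
pic(bot,"scene","s13",(190,130,320,240),6)
E
```

```text
t 6.35 g [0.4354 0.1894 0.1571] r 0.0709 crank 0.587 F [ 3.3 -0.2 -1.8] Ftool [ 1.8  3.  -1.2] w 0.271 turn [ 0.008  0.002 -0.009] q [ 0.36 -0.07  2.09 -0.01  1.12  0.81]
1 0.71 [-0.01 -0.62 -0.58]
2 0.83 [-0.01 -0.6  -0.59]
3 0.95 [-0.01 -0.53 -0.65]
4 1.07 [-0.01 -0.44 -0.71]
5 1.19 [-0.   -0.35 -0.76]
6 1.31 [-0.   -0.26 -0.8 ]
7 1.43 [-0.   -0.16 -0.82]
8 1.55 [-0.   -0.06 -0.84]
9 1.67 [-0.    0.04 -0.84]
10 1.79 [-0.    0.14 -0.83]
```

View pics/s13.png

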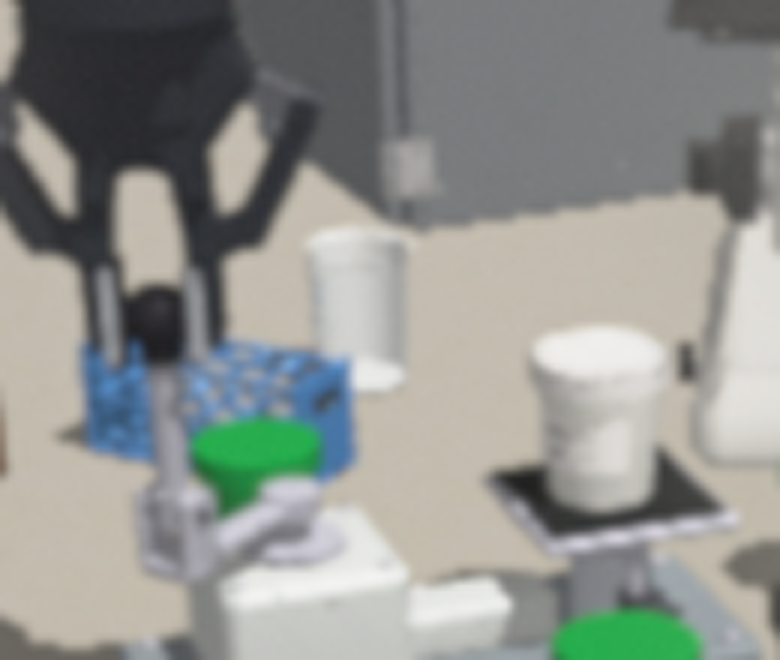

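The crank turns, the handle is upright (ball at crop (158,320) over the hinge at (175,530)), and the cup is rising. Continuing, with a slight outward bias.

Call:
arm_command(
  series=[
    [[0,0,0,0,-0.68,-0.55,0],[0,0,0,0,-0.6,-0.55,0],[0,0,0,0,-0.55,-0.63,0],[0,0,0,0,-0.48,-0.7,0],[0,0,0,0,-0.4,-0.76,0],[0,0,0,0,-0.3,-0.8,0]],
  ],
)

```text
time: 7.0
tool_pos: [0.4265, 0.2417, 0.1602]
tcp_rot: [1.533, 0.951, -1.519]
wrist_force: [5.9, -3.4, -3.2]
width: 0.268
```

Run:
```python
from workcell import bot
from h import *
crank(bot,12)
```

```text
t 7.0 g [0.4266 0.2417 0.1572] r 0.0719 crank 1.348 F [ 5.9 -3.4 -3.2] Ftool [3.3 6.7 0.5] w 0.268 turn [ 0.009  0.    -0.015] q [ 0.47 -0.04  2.06 -0.01  1.11  0.92]
1 1.47 [ 0.    0.06 -0.87]
2 1.59 [-0.   -0.03 -0.84]
3 1.71 [ 0.    0.07 -0.84]
4 1.83 [ 0.    0.17 -0.82]
5 1.95 [ 0.    0.27 -0.8 ]
6 2.07 [ 0.01  0.36 -0.76]
7 2.19 [ 0.01  0.45 -0.71]
8 2.31 [ 0.01  0.53 -0.65]
9 2.43 [ 0.01  0.61 -0.58]
10 2.55 [ 0.01  0.67 -0.5 ]
11 2.67 [ 0.01  0.73 -0.42]
12 2.79 [ 0.01  0.77 -0.33]
```

Call:
arm_command(
  series=[
    [[0,0,0.005,0,0.02,-0.85,0],[0,0,0.005,0,-0.03,-0.84,0],[0,0,0,0,0.06,-0.84,0],[0,0,0,0,0.16,-0.82,0],[0,0,0,0,0.26,-0.8,0],[0,0,0,0,0.35,-0.76,0]],
  ],
)

```text
time: 7.6
tool_pos: [0.4555, 0.2838, 0.1601]
tcp_rot: [1.528, 0.938, -1.515]
wrist_force: [1.7, -5.6, 2.2]
width: 0.265
```

Run:
```python
from workcell import bot
from h import *
crank(bot,6)
pic(bot,"scene","s14",(190,130,320,240),6)
```

```text
t 7.6 g [0.4555 0.2837 0.1571] r 0.0715 crank 2.076 F [ 1.7 -5.6  2.2] Ftool [-2.   4.   4.3] w 0.265 turn [ 0.01   0.008 -0.026] q [ 0.53  0.05  1.97 -0.03  1.11  0.98]
1 2.2 [ 0.01  0.59 -0.63]
2 2.32 [ 0.01  0.54 -0.64]
3 2.44 [ 0.01  0.61 -0.58]
4 2.56 [ 0.01  0.68 -0.5 ]
5 2.68 [ 0.02  0.73 -0.41]
6 2.8 [ 0.02  0.77 -0.32]
```

View pics/s14.png

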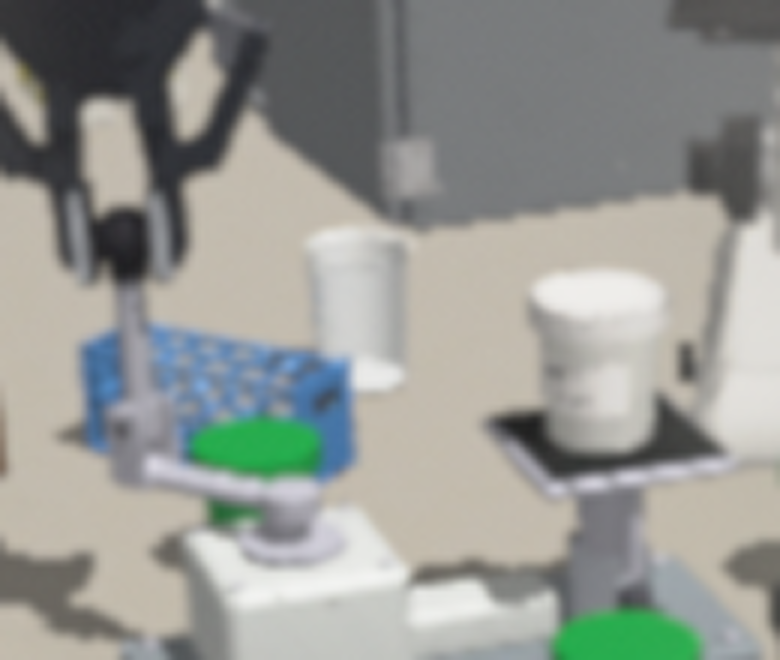

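Call:
arm_command(
  series=[
    [[0,0,-0.01,0,0.5,-0.63,0],[0,0,-0.01,0,0.52,-0.62,0],[0,0,0,0,0.58,-0.56,0],[0,0,0,0,0.4,-0.3,0],[0,0,0,0,0.4,-0.28,0],[0,0,0,0,0,0,0]],
  ],
)

```text
time: 8.25
tool_pos: [0.4755, 0.2936, 0.1601]
tcp_rot: [1.493, 0.968, -1.569]
wrist_force: [-1.7, -4.9, 4.5]
width: 0.272
```

Run:
```python
from workcell import bot
from h import *
crank(bot,4,.06)
```

```text
t 8.25 g [0.4754 0.2935 0.1571] r 0.0715 crank 2.387 F [-1.7 -4.9  4.5] Ftool [-4.3  0.5  5.3] w 0.272 turn [0.008 0.033 0.026] q [0.51 0.12 1.89 0.   1.17 0.95]
1 2.45 [-0.02  0.42 -0.16]
2 2.51 [-0.02  0.33 -0.26]
3 2.57 [-0.02  0.35 -0.24]
4 2.63 [-0.02  0.36 -0.21]
```

Call:
arm_command(
  series=[
    [[0,0.01,0,0,0.5,-0.3,0],[0,0.01,0,0,0.5,-0.3,0],[0,0,0,0,0.5,-0.3,0],[0,0,0,0,0,0,0]],
  ],
)

```text
time: 8.65
tool_pos: [0.4746, 0.2938, 0.1602]
tcp_rot: [1.478, 0.998, -1.599]
wrist_force: [-1.1, -3.8, 3.1]
width: 0.266
```

Run:
```python
from workcell import bot
from h import *
crank(bot,2,.06)
pic(bot,"scene","s15",(190,130,320,240),6)
T=bot.camera_info("top")
im,_=bot.read_camera("top");cv2.imwrite("pics/t15.png",cv2.resize(im[200:320,180:320],None,fx=5,fy=5))
```

```text
t 8.65 g [0.4744 0.2938 0.1572] r 0.0721 crank 2.374 F [-1.1 -3.8  3.1] Ftool [-3.   0.5  4.1] w 0.266 turn [0.006 0.039 0.063] q [0.49 0.14 1.88 0.03 1.2  0.93]
1 2.43 [-0.03  0.46 -0.13]
2 2.49 [-0.03  0.33 -0.26]
```

View pics/s15.png

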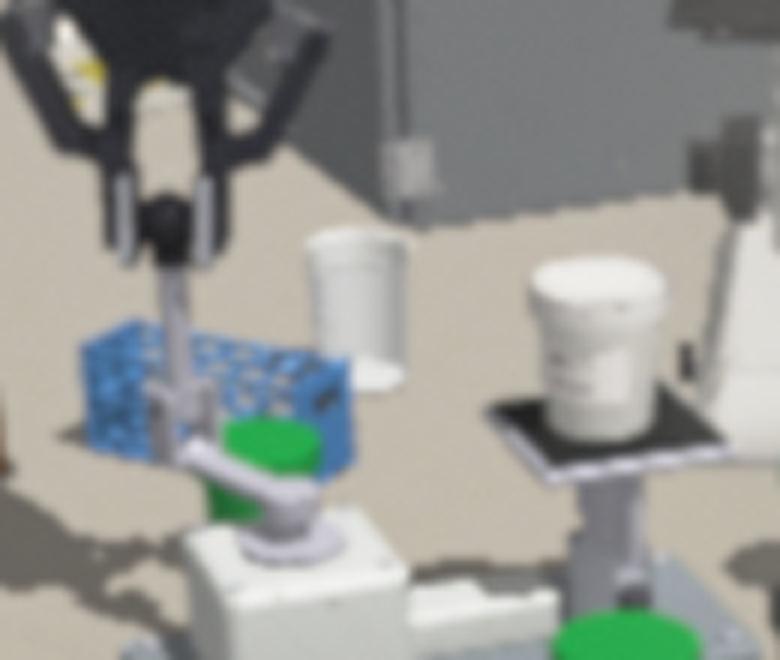

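View pics/t15.png

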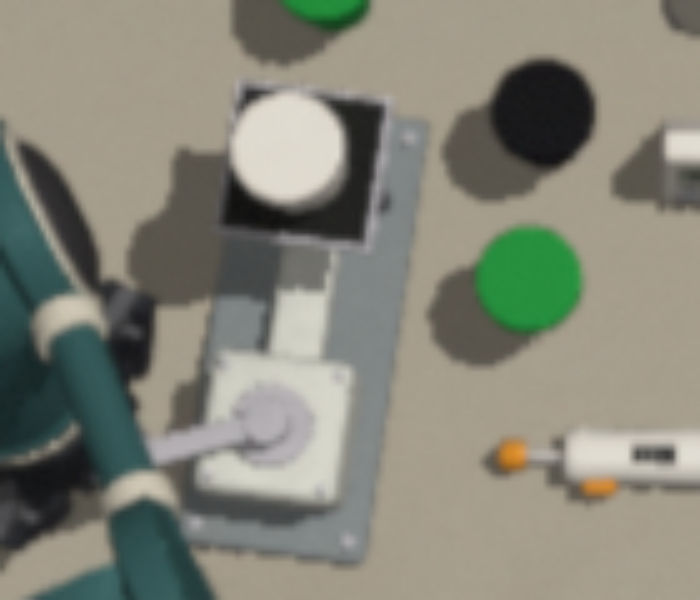

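Call:
arm_command(
  series=[
    [[0,0,0,0,-0.3,-0.3,0],[0,0,0,0,-0.3,-0.3,0],[0,0,0,0,0,0,0]],
  ],
)

```text
time: 9.05
tool_pos: [0.4747, 0.2934, 0.1603]
tcp_rot: [1.467, 0.982, -1.6]
wrist_force: [-1.3, -3.6, 3.8]
width: 0.263
```

Run:
```python
from workcell import bot
from h import *
crank(bot,2,.06)
S=bot.camera_info("scene")
im=pic(bot,"scene","s16",(190,130,320,240),6)
_,dp=bot.read_camera("scene")
for u,v in((303,204),(300,205),(304,202),(278,198)):
    o,d=ray(S,u,v);print(u,v,(o+d*dp[v,u]).round(3))
```

```text
t 9.05 g [0.4745 0.2933 0.1573] r 0.0717 crank 2.374 F [-1.3 -3.6  3.8] Ftool [-3.6  0.2  4. ] w 0.263 turn [0.007 0.053 0.054] q [0.5  0.14 1.87 0.01 1.2  0.94]
1 2.43 [-0.03  0.43 -0.16]
2 2.49 [-0.03  0.33 -0.26]
303 204 [0.641 0.17  0.102]
300 205 [0.633 0.171 0.101]
304 202 [0.652 0.185 0.1  ]
278 198 [0.608 0.241 0.099]
```

View pics/s16.png

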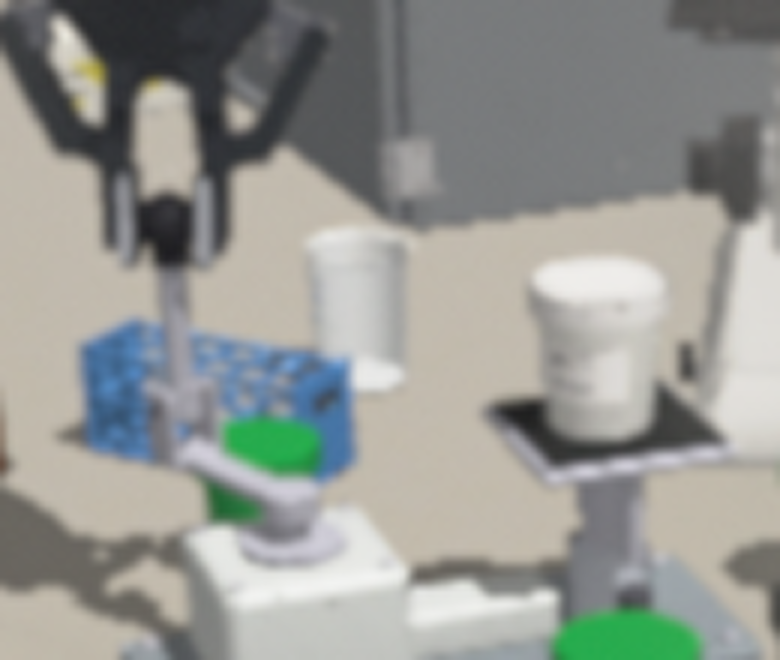

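The platform measures z = 0.100, which is the top, and neither tangential nor outward pushes move anything. Now release and lift clear.

Call:
arm_command(
  series=[
    [[0,0,0,0,0,0,0.4],[0,0,0,0,0,0,0.7],[0,0,0,0,0,0,0.8],[0,0,0,0,0,0,0.8],[0,0,0,-1.5,0,0,0.8],[0,0,0,-2,0,0,0.8],[0,0,0,-3,0,0,0.8],[0,0,0,-4,0,0,0.8],[0,0,0,-4,0,0,0.8],[0,0,0,0,0,0,0.8]],
  ],
)

```text
time: 10.15
tool_pos: [0.4852, 0.3005, 0.3124]
tcp_rot: [1.47, 0.99, -1.603]
wrist_force: [0.1, 0.7, 1.3]
width: 0.803
```

Run:
```python
from workcell import bot
from h import *
crank(bot,1,.06)
S=bot.camera_info("scene")
pic(bot,"scene","s17",(190,110,320,240),5)
_,dp=bot.read_camera("scene")
for u,v in((303,204),(300,205)):
    o,d=ray(S,u,v);print(u,v,(o+d*dp[v,u]).round(3))
pic(bot,"top","t17",(170,180,450,330),2.8)
```

```text
t 10.15 g [0.4849 0.3005 0.3094] r 0.0762 crank 2.534 F [0.1 0.7 1.3] Ftool [-1.3 -0.3 -0.6] w 0.803 turn [0.007 0.048 0.06 ] q [0.5  0.07 1.66 0.02 1.48 0.94]
1 2.59 [-0.03  0.7   0.28]
303 204 [0.642 0.172 0.101]
300 205 [0.637 0.178 0.097]
```

View pics/s17.png

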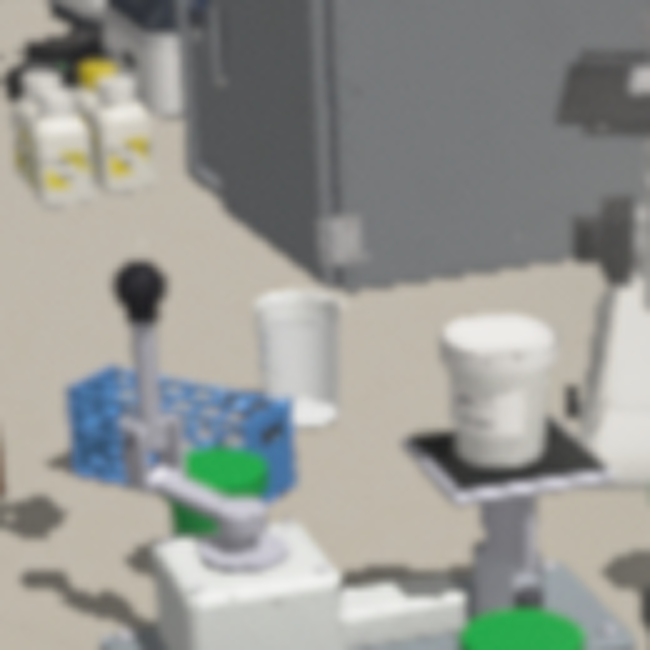

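View pics/t17.png

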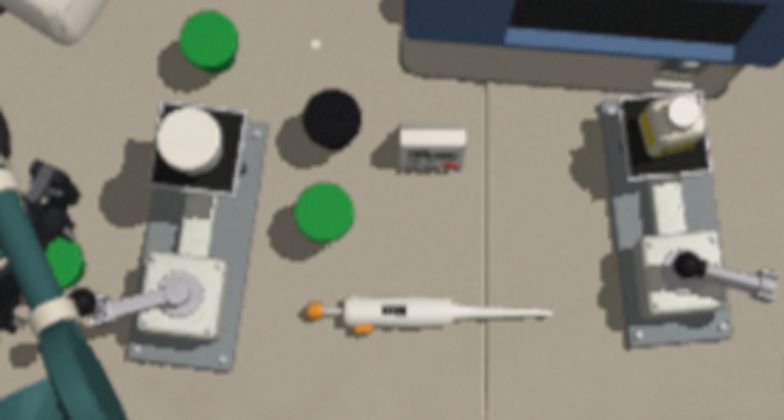

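Run:
```python
from workcell import bot
from h import *
S=bot.camera_info("scene");T=bot.camera_info("top")
for c in(2.36,2.4):
  for f in(1.57,1.42,1.27): print(c,f,proj(S,ball(f,c)).round(1),proj(T,ball(f,c)).round(1))
  a=A0-c;print("hinge",proj(S,AX+.07*np.array([np.cos(a),np.sin(a),0])).round(1))
im,dp=bot.read_camera("scene")
def dk(im,x0,y0,x1,y1):
    m=(im[y0:y1,x0:x1].max(2)<60).astype(np.uint8);k,l,s,c=cv2.connectedComponentsWithStats(m)
    for j in range(1,k):
        if s[j,4]>10:print(c[j]+[x0,y0],s[j])
dk(im,208,155,230,180)
o,d=ray(S,217,167);print(o+d*(np.median(dp[165:169,215:220])+.011))
```

```text
2.36 1.57 [217.1 167.7] [199.9 289.5]
2.36 1.42 [220.1 169. ] [204.6 288.1]
2.36 1.27 [223.2 171.1] [209.2 286.7]
hinge [219.5 197.5]
2.4 1.57 [218.  167.4] [199.6 288.4]
2.4 1.42 [220.9 168.8] [204.3 287.1]
2.4 1.27 [223.9 170.9] [209. 286.]
hinge [220.4 197.2]
[217.5 168.1] [ 6  9  8 10 60]
[0.47540712 0.29577071 0.18422808]
```

```bash
python3 -c "
from workcell import bot
print(bot.finish_job())"
```

```text
the job is handed in; nothing more can be done
None
```

The cup's stage is up and the job is handed in at about 10.3 s; the hand-in reports no verdict. I gripped the ball, folded the handle up to its stop, then cranked clockwise until the platform stopped. After that I opened the fingers and lifted clear.

**Last checks, after letting go:**
- **Platform:** it measures z of about 0.10, its full height, and pushing further on the crank moved nothing.
- **Handle:** the ball is at pixel (217.5, 168.1). For an upright handle it should be near (217–218, 167.5), and its height measured 0.184, as expected.
- **Cup and other stage:** the cup is standing on its platform. The bottle's stage looks unchanged from the first picture, with its handle still folded.
- **Forces and robot:** the wrist force read no more than about 8 N at any check. The gripper is well clear of everything.

**What disagreed:**
- **Gripper height:** the camera showed the fingers about 3 cm higher than the reported tool position implied. I followed the camera, and the grip landed centred on the ball.
- **Crank angle:** by reported positions, the crank turned about 2.34 rad between the first upright reading and the stop, against 2.4 given. The ball already read about 0.035 rad clockwise when the fold ended, before I started cranking. I put this down to my estimate of the crank axis, but a slight crank turn during the fold can't be ruled out.

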